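# Set the feed gate with a gauge blade

## Robot

A 7-joint arm with a two-finger parallel gripper is mounted at the origin on a cart in front of the work surface, level with it; the furniture and walls round the work are solid. World frame = base frame: x ahead of the robot, y to its left, z up, the work surface at z = 0. Lengths are in mm, angles in rad, forces in N, time in s.
With the tool pointing down it reaches from about 350 to 900 mm from the base axis. Payload 19.9 kg.
Tool frame: the origin (TCP) lies at the very end of the fingers, on their centre line; the grasp point (between the pads) lies 19 mm behind it; z points along the fingers, y is the line along which they close (so a half turn about z gives the same grasp; the last joint's range is limited). The gripper opens to 94 mm and grips with 3 to 60 N. Pads are 16 mm wide; open, the fingers measure 119 mm over their backs; the gripper's body (75 mm by 177 mm) begins 78 mm behind the grasp point.
Start: joints at [-1.196, 0.417, -0.01, 1.614, 0.005, 1.111, -0.053], TCP at [252.439, 571.728, 205.425] pointing down, gripper open.
Joint ranges: [-2.81, 2.81], [-0.39, 2.02], [-1.27, 1.25], [0.06, 2.57], [-1.19, 4.33], [0.19, 2], [-2.82, 2.82]. Speed limits (rad/s): [1.89, 1.89, 2.39, 2.39, 3.01, 3.01, 3.01].

## Interface

Orientations are given as a rotation vector (axis times angle).
In Python, from station import env gives the robot as it stands.
- The arm moves only by the shell command python3 -m crank 'ROWS'. ROWS is text: rows parted by semicolons, each of 7 numbers parted by spaces: the opening, from 0 (shut) to 1 (fully open), then the shift along the tool's x, y, z in units of 1000 mm (1.0 is 1000 mm), then the turn, a rotation vector about the tool's x, y, z in units of 120 degrees (1.0 is 120 degrees). A call has 1 to 12 rows; each row is the pose to reach, as a shift and turn from the pose commanded when the call began, along the tool's axes at that moment; what a row does not reach only later rows make up. A row lasts 1/10 s, in which the tool goes at most 50 mm and 8.59 degrees, less where a joint would pass 70% of its speed; a pose out of reach is approached as far as the arm can. A call with a number of a shift or a turn outside -1 to 1 is refused whole. A call with a gripper value outside its range is refused whole. The fingers move at their own pace and stop on an object; the grip force is fixed at half the most. Time passes only in rows, so rows that repeat a pose let the fingers close. It gives the time, the measured TCP pose, the force, the opening and the grip force at its end, in the units of the state.
- env.read_state(): the state, without advancing time (a new reading comes with each control period).
- env.grab_frame(name): name is "side" or "top" or "wrist"; returns a dict with "color" (400x640x3 uint8, red, green, blue), "depth" (400x640 float32, mm along the optical axis (not along the pixel's ray), 0 where there is no reading), "fovy" (degrees; the focal length in pixels is half the picture's height over the tangent of half this angle, whatever the lens; pixels are square), "cx", "cy" (the principal point, pixels), "dist" ([k1, k2, p1, p2, k3] as OpenCV has them; the pictures are not rectified), "cam_to_world" (4x4, takes a point from camera to world coordinates). Camera axes: x right, y up, looking along -z (the intrinsics and any distortion apply to the point x, -y, -z); pixel columns grow to the right and rows downward; lengths in mm; the calibration is good to about 2 mm. A picture is of the moment at which its call begins.
- env.hand_in(): hands the job in; it is judged then, once.
The state is a dict: "clock": time; "qpos": joint angles; "dq": joint speeds; "effort": joint torques, N m; "position": TCP position; "eef_rot": TCP orientation; "wrist_force": force on the tool from outside, world axes, zero at the start; "ft_torque": the same for the moment, N m; "finger_gap": finger opening in mm; "grip_force": force on a finger pad.
Only numpy, scipy, OpenCV 4.12 (cv2) and the standard library are available. Lean on these libraries where they do the work, as an engineer would, in place of code of your own. Each camera call takes 0.05 s, during which the arm holds its last target. There are 200 camera calls.

## Task

Set the lid feed gate: stand the tamper that was left on its bed in the round steel dish, then slide the square-ended gauge blade flat along the bed and under the raised gate until the black line across the blade is level with the gate's front face. Then push the gate down by its knob until it rests on the blade, and leave the gauge nipped there. Leave the fork-ended gauge and everything else where it is.

Things in the scene. Friction and masses are not known exactly. Their poses are not given: they have to be found in the camera images.
- feed_gate: Grey bed plate fixed to the table, 210 mm long (x -145 to +65), 112 wide, 20 thick, carrying an upright gate 40 mm deep (x 0 to 40) on two posts (x 20, y +-44, up to z 96). Origin: on the table below the middle of the gate's front face; +x is the way a blade is pushed in (away from the robot, give or take its yaw).
- gate_mouth (a point): point on the bed's top (z 20 mm), mid channel, below the gate's front face; axes as feed_gate. The channel under the gate lies between two steel cheeks 14 mm high (x -30 to +40), is 40 mm wide, centred on y = 0; in front of it the cheeks flare out to about 53 mm apart at x -47.
- gate (a joint): travel of the aluminium gate block (34 mm wide, cross head 112 mm) in m: 0 = fully up, 22 mm above the bed; grows as it goes down (gap = 0.022 - value), so it rests on a 6 mm blade at 0.016. Starts part way and stays where it is left; takes about 3 to 6 N to push down.
- gate_knob (a point): middle of the flat top of the gate's round black push knob (36 mm dia, 12 mm high); it moves down with the gate; 20 mm behind the gate's front face, 109 mm above the table at gate 0
- gauge: square-ended gauge: flat steel blade 190 long (x) x 32 wide x 6 mm thick, lying flat; origin mid underside, square tip at x +95. An upright dark grip fin stands on it: 44 mm long in x (centred on x -25), 14 thick in y, top 56 mm over the underside. 0.2 kg. Lies left or right of the feed gate.
- gauge_line (a point): middle of the 3 mm wide black line across the top of the square-ended gauge, at x +45, z 6 of the gauge: 50 mm behind the tip and 70 mm in front of the fin's middle
- fork_gauge: another gauge with the same fin and length, but 10 mm thick and with a forked tip (two prongs 46 mm long); lies on the other side. Not wanted.
- tamper: beech tamper, 98 mm high, standing on the bed in front of the gate; foot 81 mm dia, 28 mm high; neck 26 mm dia at 37 to 54 mm; round knob 36 mm dia at 54 to 98 mm above its origin, which is the middle of its underside. 0.14 kg.
- dish: round shallow steel dish fixed to the table, 114 mm over its rim, 12 mm high, 98 mm inside at the floor; floor 4 mm above the origin (middle of its underside)
- weight_500: plain metal calibration weight with a neck, 38 mm dia x 52 mm high, upright; to the left of the feed gate. Origin: middle of its underside. A bystander.
- weight_200: smaller metal calibration weight, 28 mm dia x 40 mm high, upright, at the left edge of the table. Origin: middle of its underside. A bystander.
- pot_lotus: white ingredient pot with a screw lid, 67 mm dia x 72 mm high, upright, at the right. Origin: middle of its underside. A bystander.
- pot_raisin: white ingredient pot with a screw lid, 64 mm dia x 68 mm high, upright, at the front left. Origin: middle of its underside. A bystander.
- date_stamp: small hand stamp, 34 x 52 x 70 mm high, upright, to the left of the feed gate, in front of the press. Origin: middle of its underside. A bystander.
There are look-alikes about, which are no part of the job. What is shaped like the tamper but purple is not meant.

How it is judged (in metres and radians):
On the way, in this order (a step that is already met when the one before it is completed fails the run):
1. the tamper stands in the dish, before the gauge is in and the gate is down (horizontal distance between tamper and dish below 0.016 m and angle between tamper's own z axis and vertical below 0.1 rad and height (world z) of tamper below 0.009 m and value of joint gate below 0.0125 m), for 0.2 s.
2. the gauge is under the gate with its line at the gate's front face, the gate still up (x of gauge_line in the frame of gate_mouth between -0.006 and 0.006 m and y of gauge_line in the frame of gate_mouth between -0.008 and 0.008 m and z of gauge_line in the frame of gate_mouth between 0.002 and 0.012 m and value of joint gate below 0.0125 m), for 0.2 s.
At the end, for the whole second after the job is handed in: The square-ended gauge lies flat on the bed in the channel (tilt under 0.06 rad, within 0.12 rad of the channel), its line within 4 mm of the gate's front face; the gate rests on it (joint 0.0145 to 0.0175); the tamper stands upright in the dish, on its floor; both are at rest (x of gauge_line in the frame of gate_mouth between -0.004 and 0.004 m and y of gauge_line in the frame of gate_mouth between -0.006 and 0.006 m and z of gauge_line in the frame of gate_mouth between 0.003 and 0.009 m and angle between the x axis of gauge and the x axis of feed_gate, either way round below 0.12 rad and angle between gauge's own z axis and vertical below 0.06 rad and value of joint gate between 0.0145 and 0.0175 m and horizontal distance between tamper and dish below 0.016 m and angle between tamper's own z axis and vertical below 0.08 rad and height (world z) of tamper between 0.001 and 0.008 m and linear speed of each of gauge, tamper below 0.02 m/s); the robot touches nothing.
It fails at once if the fork-ended gauge is moved by more than 25 mm or knocked over (distance of fork_gauge from where it was at the start of the episode above 0.025 m or angle between fork_gauge's own z axis and vertical above 0.5 rad).
It fails at once if a bystander (weight, pot or stamp) is moved by more than 25 mm or knocked over (distance of any of weight_500, weight_200, pot_lotus, pot_raisin, date_stamp from where it was at the start of the episode above 0.025 m or angle between any of weight_500, weight_200, pot_lotus, pot_raisin, date_stamp's own z axis and vertical above 0.5 rad).
It also fails if it takes over 64 s, if anything falls off the work surface, if the arm or the gripper's body presses on something with over 40 N, if the wrist force passes 120 N, or if a joint passes its speed limit or range.

## Working session

There is one attempt and no reset: what is moved stays moved. The work goes in short steps, Python scripts to look and compute and a shell command to move; the robot and the scene stay as the last step left them, time stands still between calls to the robot, and variables do not carry over. Pictures are saved under pics/ and viewed, at most 10 in all, crops included, and the job is handed in when it is done.

```bash
ls; mkdir -p pics; cat > h.py <<'E'
import numpy as np, cv2
from station import env
from scipy.spatial.transform import Rotation as R
def cam(n):
    f=env.grab_frame(n); h,w=f['color'].shape[:2]
    fl=h/2/np.tan(np.radians(f['fovy'])/2)
    f['K']=np.array([[fl,0,f['cx']],[0,fl,f['cy']],[0,0,1]]); return f
def cloud(f):
    h,w=f['depth'].shape; v,u=np.mgrid[:h,:w]
    p=cv2.undistortPoints(np.stack([u,v],-1).reshape(-1,1,2).astype(np.float64),f['K'],np.array(f['dist'],float)).reshape(h,w,2)
    d=f['depth']; P=np.stack([p[...,0]*d,-p[...,1]*d,-d,np.ones_like(d)],-1)
    return (P@np.array(f['cam_to_world']).T)[...,:3]
def ray(f,u,v,z):
    p=cv2.undistortPoints(np.array([[[u,v]]],float),f['K'],np.array(f['dist'],float))[0,0]
    T=np.array(f['cam_to_world']); d=T[:3,:3]@[p[0],-p[1],-1]; o=T[:3,3]
    return o+d*(z-o[2])/d[2]
def save(img,n): cv2.imwrite('pics/'+n,img[...,::-1])
E
python3 - <<'E'
from h import *
for n in ['top','side']:
    f=cam(n); save(f['color'],n+'0.png'); np.savez(n+'0.npz',c=cloud(f),col=f['color'])
    print(n,np.round(f['cam_to_world'],2).tolist(),f['fovy'],f['dist'])
print(env.read_state())
E
```

```text
pics
top [[-0.02, 0.99, -0.13, 352.65], [-1.0, -0.03, -0.01, -21.86], [-0.01, 0.13, 0.99, 1497.46], [0.0, 0.0, 0.0, 1.0]] 44.13692931162445 [-0.05302826  0.          0.          0.          0.        ]
side [[0.99, 0.07, -0.12, 370.31], [-0.14, 0.54, -0.83, -1212.02], [0.0, 0.84, 0.54, 862.51], [0.0, 0.0, 0.0, 1.0]] 42.67352860578062 [-0.00927341  0.          0.          0.          0.        ]
{'clock': 0.1, 'qpos': array([-1.19651085,  0.41791328, -0.01031603,  1.61411289,  0.00471668,
        1.11065838, -0.05300741]), 'dq': array([-0.00034784, -0.00111849,  0.00025392, -0.00221226, -0.00037162,
       -0.00197226, -0.00083189]), 'effort': array([ 5.96277569e-04, -8.52568316e+01,  6.40156623e-01, -4.26702797e+01,
       -4.88022133e-02,  1.64206338e-02,  1.30573599e-04]), 'position': array([252.31737159, 571.44628906, 204.88885647]), 'eef_rot': array([-6.48362805e-01, -3.07382869e+00,  1.66615079e-03]), 'wrist_force': array([-1.3351054 , -0.1589851 ,  0.34535377]), 'ft_torque': array([-0.01941275,  0.04272024,  0.02135541]), 'grip_force': 0.0, 'finger_gap': 93.9485558580421}
```

View pics/top0.png

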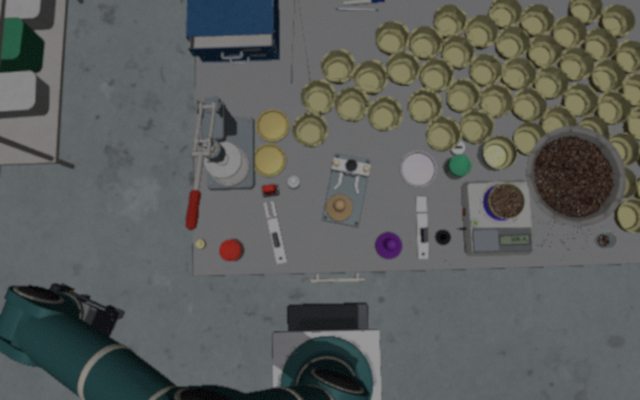

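View pics/side0.png

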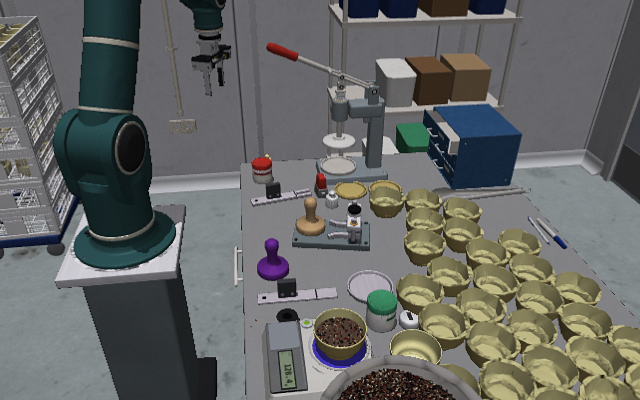

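Top view candidates are:
- Tamper: beech (340,207); the purple one at (388,245) is not wanted.
- Gauges: right (422,228) looks square-ended with a line; left (275,232) looks forked.
- Dish: steel (418,168); the yellow dishes/plates at (272,125) and (270,160) and the press plate at (228,165) are not it.

One close crop checks the choice.

```bash
python3 - <<'E'
from h import *
a=np.load('top0.npz'); col=a['col']; c=a['c']
cr=cv2.resize(col[140:275,240:450],None,fx=3.8,fy=3.8,interpolation=cv2.INTER_CUBIC); save(cr,'crop1.png')
def reg(u0,u1,v0,v1,z0,z1):
    p=c[v0:v1,u0:u1].reshape(-1,3); p=p[(p[:,2]>z0)&(p[:,2]<z1)]
    if len(p)==0: return None
    r=cv2.minAreaRect(p[:,:2].astype(np.float32)); return len(p),p.mean(0).round(1),[np.round(x,1) for x in r]
print('table z',np.median(c[215:225,300:315,2]))
print('tamper knob',reg(320,362,185,228,75,110))
print('tamper foot',reg(320,362,185,228,35,60))
print('gate knob',reg(330,375,150,180,85,120))
print('bed',reg(318,378,150,232,12,28))
print('dish rim',reg(395,440,145,190,7,20))
print('gaugeR fin',reg(410,436,195,262,35,70)); print('gaugeR blade',reg(410,434,190,262,3,16))
print('gaugeL fin',reg(258,290,195,265,35,70)); print('gaugeL blade',reg(255,290,195,265,4,18))
E
```

```text
table z 0.10067661266987216
tamper knob (24, array([510.6, -47.4, 105.6]), [array([514. , -48.5]), array([35.1, 30.2]), np.float64(16.6)])
tamper foot (455, array([514.1, -51.9,  42.2]), [array([532.7, -58.4]), array([ 78.8, 118.9]), np.float64(68.1)])
gate knob (205, array([627.8, -87.2,  97.5]), [array([628.1, -85.9]), array([107.2,  34.6]), np.float64(77.5)])
bed (1307, array([563.4, -77.6,  20.2]), [array([571.3, -70.1]), array([123., 211.]), np.float64(76.6)])
dish rim (358, array([ 635.1, -298.6,   10.3]), [array([ 637.2, -294. ]), array([137.9, 137.9]), np.float64(88.4)])
gaugeR fin (84, array([ 426.8, -296.6,   53.8]), [array([ 427.1, -297.7]), array([14.9, 38.6]), np.float64(89.6)])
gaugeR blade (658, array([ 454.2, -296.4,    6.4]), [array([ 457.8, -299. ]), array([ 71.2, 216.8]), np.float64(87.4)])
gaugeL fin (84, array([421.6, 138.9,  57. ]), [array([421.9, 139.9]), array([42.9, 14.4]), np.float64(12.3)])
gaugeL blade (744, array([451.1, 149.3,   8.9]), [array([456.9, 154.3]), array([104.5, 209.2]), np.float64(89.6)])
```

View pics/crop1.png

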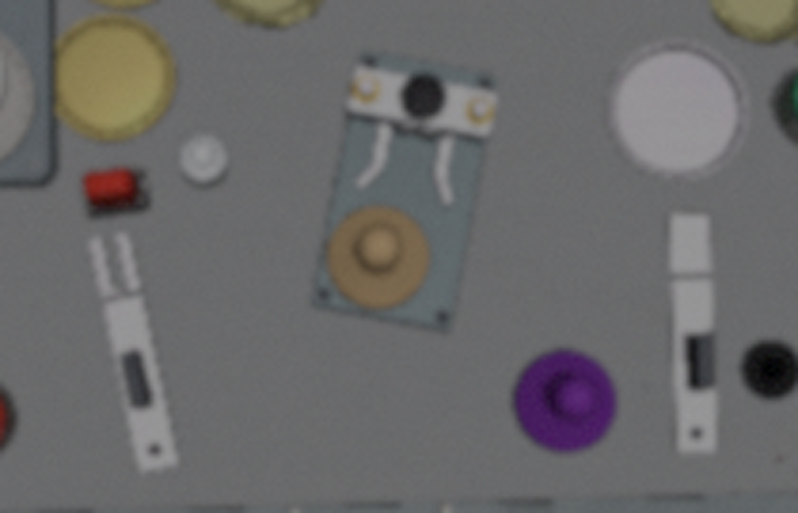

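The crop confirms it:
- Right gauge (692,330) has a square tip, a black line at about (690,275) and its fin at (700,360).
- Left gauge is forked.
- Beech tamper is on the bed at (378,255), and the steel dish is at (677,110).

Next I'll plan the approach.

```bash
cat >> h.py <<'E'
def plan(x,y,z,yaw,s=None):
    """yaw: heading (deg) of channel direction; tool y is perpendicular to it, tool down"""
    s=s or env.read_state(); R0=R.from_rotvec(s['eef_rot']); best=None
    for k in (0,180):
        a=np.radians(yaw+k); X=np.array([np.cos(a),np.sin(a),0]); Z=np.array([0,0,-1.]); 
        R1=R.from_matrix(np.column_stack([X,np.cross(Z,X),Z])); rv=(R0.inv()*R1).as_rotvec()
        if best is None or np.linalg.norm(rv)<np.linalg.norm(best): best=rv
    sh=R0.inv().apply(np.array([x,y,z])-s['position'])
    print('shift',(sh/1000).round(4),'turn',(best/np.radians(120)).round(4),'dist',np.linalg.norm(sh).round(1),'deg',np.degrees(np.linalg.norm(best)).round(1))
E
python3 - <<'E'
from h import *
c=np.load('top0.npz')['c']
for n in ('top0','side0'):
    p=np.load(n+'.npz')['c'].reshape(-1,3); m=(p[:,2]>110)&(p[:,1]>100)&(p[:,1]<480)&(p[:,0]>330)&(p[:,0]<700)
    q=p[m]; print(n,len(q), q.min(0) if len(q) else '', q.max(0) if len(q) else '')
s=env.read_state(); print(R.from_rotvec(s['eef_rot']).as_matrix().round(3).tolist())
plan(470,-60,300,-13)
E
```

```text
top0 2393 [431.48759963 226.40558723 113.61340147] [699.81801161 334.40297819 452.17465007]
side0 1848 [429.28588473 221.08385352 116.16436989] [699.99157705 332.75892613 453.67818824]
[[-0.915, 0.404, -0.0], [0.404, 0.915, -0.001], [-0.0, -0.001, -1.0]]
shift [-0.4542 -0.4898 -0.0945] turn [-0.0005 -0.     -0.0902] dist 674.7 deg 10.8
```

```bash
python3 -m crank '1 -0.05 -0.075 -0.02 0 0 0; 1 -0.08 -0.115 -0.04 0 0 0; 1 -0.11 -0.16 -0.06 0 0 0; 1 -0.135 -0.2 -0.08 0 0 0; 1 -0.154 -0.23 -0.0945 0 0 -0.02; 1 -0.19 -0.26 -0.0945 0 0 -0.04; 1 -0.225 -0.29 -0.0945 0 0 -0.06; 1 -0.26 -0.32 -0.0945 0 0 -0.08; 1 -0.295 -0.35 -0.0945 0 0 -0.09; 1 -0.33 -0.38 -0.0945 0 0 -0.09; 1 -0.365 -0.41 -0.0945 0 0 -0.09; 1 -0.4 -0.44 -0.0945 0 0 -0.09'; python3 - <<'E'
from h import *
plan(470,-60,300,-13)
E
```

```text
clock: 1.3
position: [435.2, 17.6, 300.1]
eef_rot: [0.356, 3.121, 0.001]
wrist_force: [1.8, 1.6, -0.5]
finger_gap: 93.8
grip_force: 0.0
shift [-0.0514 -0.0677  0.0001] turn [ 0.0002  0.0002 -0.0001] dist 85.0 deg 0.0
```

```bash
python3 -m crank '1 -0.025 -0.034 0 0 0 0; 1 -0.05 -0.068 0 0 0 0; 1 -0.05 -0.068 0 0 0 0; 1 -0.05 -0.068 0 0 0 0; 1 -0.05 -0.068 0 0 0 0'; python3 - <<'E'
from h import *
f=cam('wrist'); save(f['color'],'w1.png'); c=cloud(f); np.savez('w1.npz',c=c,col=f['color'])
print(np.round(f['cam_to_world'],2).tolist(),f['fovy'],f['dist'])
p=c.reshape(-1,3)[f['depth'].ravel()>0]
def reg(x0,x1,y0,y1,z0,z1):
    q=p[(p[:,0]>x0)&(p[:,0]<x1)&(p[:,1]>y0)&(p[:,1]<y1)&(p[:,2]>z0)&(p[:,2]<z1)]
    if len(q)==0: return None
    r=cv2.minAreaRect(q[:,:2].astype(np.float32)); return len(q),q.mean(0).round(1),[np.round(x,1) for x in r]
print('knob',reg(470,560,-100,0,85,125)); print('foot',reg(450,580,-120,20,42,54))
print('bed',reg(400,720,-180,40,17,23)); print('gateblock',reg(590,680,-180,0,60,130))
E
```

```text
clock: 1.8
position: [468.0, -57.0, 299.8]
eef_rot: [-0.355, -3.121, -0.0]
wrist_force: [-0.2, 0.8, -0.0]
finger_gap: 94.1
grip_force: 0.0
[[0.23, -0.93, -0.28, 386.74], [0.97, 0.22, 0.06, -36.71], [-0.0, -0.28, 0.96, 478.97], [0.0, 0.0, 0.0, 1.0]] 60.69593606737785 [0.0175199 0.        0.        0.        0.       ]
knob (759, array([510.3, -48.2, 112.9]), [array([513. , -48.7]), array([34.3, 33.5]), np.float64(78.3)])
foot (918, array([503.9, -47.5,  44.7]), [array([507.3, -46.3]), array([68.5, 57.5]), np.float64(84.2)])
bed (5154, array([543.4, -79.5,  19.7]), [array([554.8, -68.3]), array([342.8, 170.2]), np.float64(11.4)])
gateblock (2601, array([622.1, -83.8,  85.5]), [array([626.6, -85. ]), array([111.1,  39.2]), np.float64(76.2)])
```

View pics/w1.png

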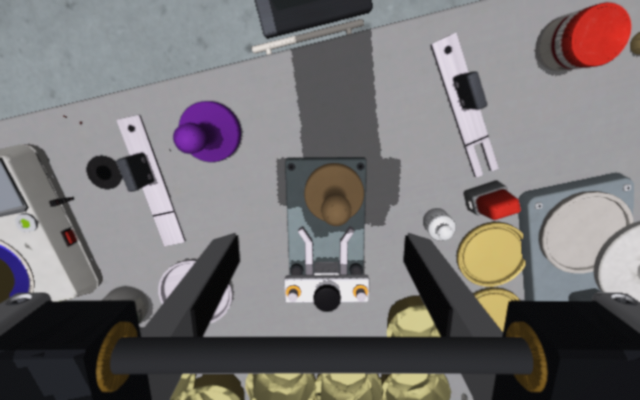

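The wrist view shows the tamper knob at about (337,205), the gate's cross head at (326,290) and the fork gauge at (465,100). The knob centre is (513,-48.5) in both cameras, so I'll descend.

```bash
python3 - <<'E'
from h import *
plan(513,-48.5,76,-13.5)
E
```

```text
shift [-0.042   0.0181  0.2239] turn [ 0.0001 -0.0001  0.0048] dist 228.5 deg 0.6
```

```bash
python3 -m crank '1 -0.021 0.009 0.04 0 0 0.005; 1 -0.042 0.018 0.08 0 0 0.005; 1 -0.042 0.018 0.12 0 0 0.005; 1 -0.042 0.018 0.15 0 0 0.005; 1 -0.042 0.018 0.18 0 0 0.005; 1 -0.042 0.018 0.205 0 0 0.005; 1 -0.042 0.018 0.224 0 0 0.005; 1 -0.042 0.018 0.224 0 0 0.005; 0 -0.042 0.018 0.224 0 0 0.005; 0 -0.042 0.018 0.224 0 0 0.005; 0 -0.042 0.018 0.224 0 0 0.005; 0 -0.042 0.018 0.224 0 0 0.005'; python3 -m crank '0 0 0 0 0 0 0;0 0 0 0 0 0 0; 0 0 0 0 0 0 0; 0 0 0 -0.01 0 0 0; 0 0 0 -0.02 0 0 0; 0 0 0 -0.04 0 0 0; 0 0 0 -0.06 0 0 0; 0 0 0 -0.08 0 0 0; 0 0 0 -0.08 0 0 0;0 0 0 -0.08 0 0 0'; python3 - <<'E'
from h import *
plan(637,-296,140,-13.5)
f=cam('side'); save(cv2.resize(f['color'][100:340,220:480],None,fx=2.2,fy=2.2),'s1.png')
t=np.load('top0.npz'); c=t['c'];col=t['col'].astype(int)
# dish centre: outline points by depth/height relative to table
q=c[140:195,392:446].reshape(-1,3); 
m=(np.hypot(q[:,0]-637,q[:,1]+297)<64)&(q[:,2]>4)&(q[:,2]<16); w=q[m]; print(len(w),w.mean(0),cv2.minEnclosingCircle(w[:,:2].astype(np.float32)))
f=cam('top'); c2=cloud(f);np.savez('top1.npz',c=c2,col=f['color'])
E
```

```text
clock: 3.05
position: [513.6, -49.7, 76.7]
eef_rot: [0.372, 3.118, 0.001]
wrist_force: [0.5, -0.8, 0.3]
finger_gap: 65.3
grip_force: 0.0
clock: 4.05
position: [513.3, -49.6, 156.2]
eef_rot: [0.372, 3.119, 0.001]
wrist_force: [0.1, 0.8, -1.7]
finger_gap: 32.9
grip_force: 30.0
shift [-0.1782 -0.2103  0.0163] turn [ 0.0002  0.0003 -0.0009] dist 276.1 deg 0.1
655 [ 633.25873695 -297.95529123    7.65382402] ((637.0816040039062, -297.2459716796875), 63.677696228027344)
```

View pics/s1.png

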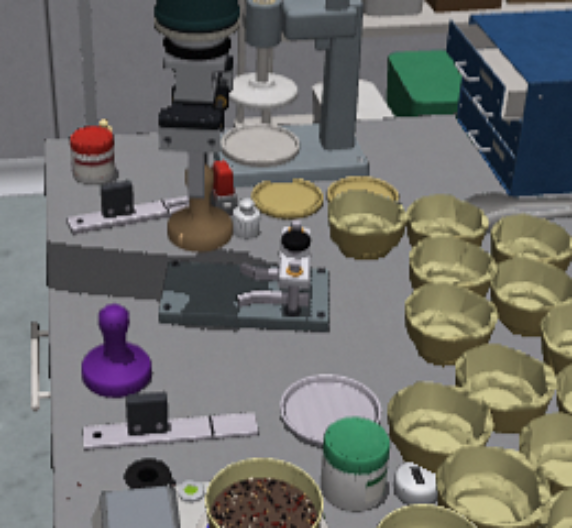

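```bash
python3 -m crank '0 0 0 -0.035 0 0 0; 0 0 -0.04 -0.04 0 0 0; 0 -0.03 -0.08 -0.04 0 0 0; 0 -0.06 -0.12 -0.04 0 0 0; 0 -0.095 -0.15 -0.03 0 0 0; 0 -0.13 -0.18 -0.02 0 0 0; 0 -0.16 -0.2 -0.01 0 0 0; 0 -0.178 -0.21 0.0 0 0 0; 0 -0.178 -0.21 0.016 0 0 0; 0 -0.178 -0.21 0.016 0 0 0; 0 -0.178 -0.21 0.016 0 0 0'; python3 - <<'E'
from h import *
s=env.read_state(); print(s['position'],s['finger_gap'])
f=cam('top')
print('dish from outline',ray(f,418.2,168.9,10))
# inner floor/rim by wrist depth
f=cam('wrist'); c=cloud(f); save(f['color'],'w2.png'); p=c.reshape(-1,3)
q=p[(np.hypot(p[:,0]-637,p[:,1]+296)<75)&(p[:,2]>8)&(p[:,2]<16)]; print('wrist rim',len(q),cv2.minEnclosingCircle(q[:,:2].astype(np.float32)))
from scipy.optimize import least_squares
print(least_squares(lambda a:np.hypot(q[:,0]-a[0],q[:,1]-a[1])-a[2],[637,-296,55],loss='soft_l1').x)
plan(636,-296,61,-13.5)
E
```

```text
clock: 5.25
position: [636.2, -295.1, 139.5]
eef_rot: [-0.372, -3.118, -0.001]
wrist_force: [-0.0, 0.8, -1.3]
finger_gap: 33.0
grip_force: 30.0
[ 636.2242589  -295.11478068  139.49612339] 32.968333363632915
dish from outline [ 630.34711531 -296.11827212   10.        ]
wrist rim 1235 ((629.3047485351562, -293.9336242675781), 56.459407806396484)
[ 629.37129138 -293.93974972   53.79126168]
shift [ 0.0007 -0.0009  0.0798] turn [ 0.0001  0.0003 -0.0008] dist 79.8 deg 0.1
```

View pics/w2.png

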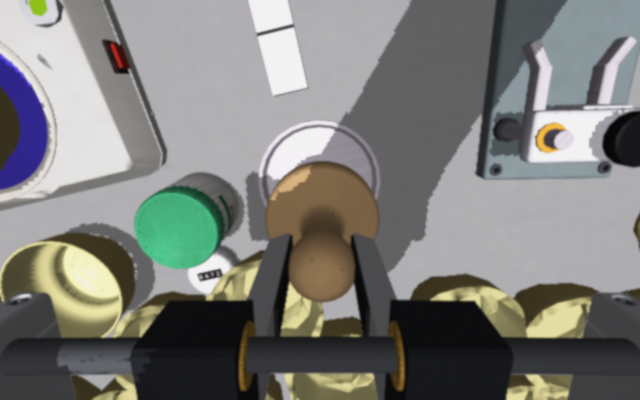

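The wrist view shows the dish rim centred at about (320,180) and the tamper knob at (320,265), so they line up sideways. The rim fits put the dish centre at (630,-295), so I'll set the tamper down there.

```bash
python3 - <<'E'
from h import *
plan(630,-295,60.5,-13.5)
E
```

```text
shift [ 0.0068 -0.0014  0.0803] turn [ 0.0001  0.0003 -0.0008] dist 80.6 deg 0.1
```

```bash
python3 -m crank '0 0.007 -0.0015 0 0 0 0; 0 0.007 -0.0015 0.02 0 0 0; 0 0.007 -0.0015 0.04 0 0 0; 0 0.007 -0.0015 0.055 0 0 0; 0 0.007 -0.0015 0.067 0 0 0; 0 0.007 -0.0015 0.074 0 0 0; 0 0.007 -0.0015 0.078 0 0 0;0 0.007 -0.0015 0.08 0 0 0;0 0.007 -0.0015 0.08 0 0 0; 0 0.007 -0.0015 0.08 0 0 0'
```

```text
clock: 6.35
position: [632.1, -296.0, 64.1]
eef_rot: [0.371, 3.114, -0.0]
wrist_force: [-5.7, 8.6, 36.5]
finger_gap: 32.9
grip_force: 30.0
```

```bash
python3 - <<'E'
from h import *
f=cam('side'); cs=cloud(f)
a=cv2.resize(f['color'][230:320,330:430],(400,360),interpolation=cv2.INTER_CUBIC)
w=cam('wrist'); cw=cloud(w); b=cv2.resize(w['color'][90:290,220:420],(400,400),interpolation=cv2.INTER_CUBIC)[:360]
save(np.hstack([a,b]),'c3.png')
for n,c in (('side',cs),('wrist',cw)):
    p=c.reshape(-1,3); d=np.hypot(p[:,0]-631,p[:,1]+296)
    for z0,z1 in ((8,16),(22,28),(29,36),(60,110)):
        q=p[(d<62)&(p[:,2]>z0)&(p[:,2]<z1)]
        if len(q)>20: print(n,z0,z1,len(q),np.round(cv2.minEnclosingCircle(q[:,:2].astype(np.float32))[0],1),np.round(q.min(0),1),np.round(q.max(0),1))
E
```

```text
side 8 16 205 [ 630.3 -295.6] [ 573.4 -348.7    8.1] [ 687.4 -237.4   15.8]
side 22 28 217 [ 630.1 -297.4] [ 590.5 -334.4   22. ] [ 669.1 -259.4   28. ]
side 29 36 160 [ 631.6 -299.6] [ 602.1 -330.    29. ] [ 665.4 -266.6   35.6]
side 60 110 171 [ 626.7 -307. ] [ 612.7 -328.3   60.8] [ 646.8 -288.3  109.5]
wrist 8 16 2554 [ 629.7 -294. ] [ 573.1 -350.5    8. ] [ 673.8 -237.6   16. ]
wrist 22 28 4126 [ 629.5 -293.3] [ 590.4 -332.8   22. ] [ 653.1 -254.1   28. ]
wrist 29 36 996 [ 627.4 -295.1] [ 604.  -319.9   29. ] [ 645. -271.   36.]
wrist 60 110 6514 [ 623.2 -292.3] [ 612.6 -320.2   60. ] [ 646.9 -264.5  110. ]
```

View pics/c3.png

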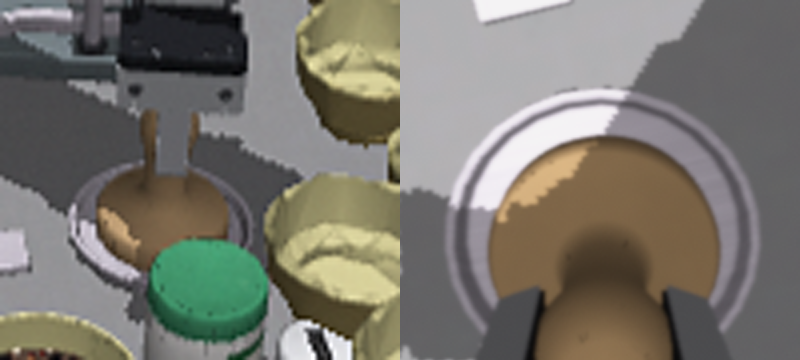

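The tamper foot is centred in the dish in both crops: the dish centre is (630,-295) and the foot is about (630,-295), flat on the floor. It had only slipped about 3 mm in the grip, so I'll unload, release and rise.

```bash
python3 -m crank '0 0 0 -0.002 0 0 0; 0 0 0 -0.004 0 0 0; 0 0 0 -0.004 0 0 0; 0.6 0 0 -0.004 0 0 0; 1 0 0 -0.004 0 0 0; 1 0 0 -0.004 0 0 0; 1 0 0 -0.004 0 0 0;1 0 0 -0.004 0 0 0; 1 0 0 -0.04 0 0 0; 1 0 0 -0.08 0 0 0; 1 0 0 -0.12 0 0 0; 1 0 0 -0.12 0 0 0'; python3 - <<'E'
from h import *
plan(440,-297,190,0)
E
```

```text
clock: 7.65
position: [631.5, -297.1, 185.7]
eef_rot: [0.372, 3.112, -0.003]
wrist_force: [-0.2, 0.3, -0.4]
finger_gap: 94.0
grip_force: 0.0
shift [ 0.1861 -0.045  -0.0056] turn [-0.001   0.0034 -0.1136] dist 191.5 deg 13.6
```

```bash
python3 -m crank '1 0.04 -0.01 -0.005 0 0 -0.03; 1 0.085 -0.02 -0.005 0 0 -0.06; 1 0.13 -0.03 -0.005 0 0 -0.09; 1 0.16 -0.04 -0.005 0 0 -0.114; 1 0.186 -0.045 -0.005 0 0 -0.114; 1 0.186 -0.045 -0.005 0 0 -0.114; 1 0.186 -0.045 -0.005 0 0 -0.114'; python3 - <<'E'
from h import *
f=cam('wrist'); save(f['color'],'w4.png'); c=cloud(f); p=c.reshape(-1,3); np.savez('w4.npz',c=c,col=f['color'])
def reg(z0,z1,x0=330,x1=580,y0=-345,y1=-250):
    m=(p[:,0]>x0)&(p[:,0]<x1)&(p[:,1]>y0)&(p[:,1]<y1)&(p[:,2]>z0)&(p[:,2]<z1); q=p[m]
    r=cv2.minAreaRect(q[:,:2].astype(np.float32)); return len(q),q.mean(0).round(1),[np.round(x,1) for x in r]
print('fin top',reg(52,62)); print('fin',reg(20,62)); 
hsv=cv2.cvtColor(f['color'],cv2.COLOR_RGB2GRAY)
m=(hsv>170)&(c[...,2]>2)&(c[...,2]<12)&(abs(c[...,1]+297)<50)&(c[...,0]<560)
q=c[m]; print('blade bright',len(q),[np.round(x,2) for x in cv2.minAreaRect(q[:,:2].astype(np.float32))], q.mean(0))
E
```

```text
clock: 8.35
position: [438.5, -295.5, 185.2]
eef_rot: [-0.001, 3.141, 0.0]
wrist_force: [1.0, 0.9, -0.6]
finger_gap: 94.2
grip_force: 0.0
fin top (680, array([ 424.3, -298. ,   55.4]), [array([ 425.1, -297.9]), array([13.3, 44. ]), np.float64(89.4)])
fin (753, array([ 422.4, -297.9,   53.6]), [array([ 425., -298.]), array([13.4, 44.1]), np.float64(89.7)])
blade bright 1953 [array([ 434.74, -313.48]), array([ 92.26, 214.62]), np.float64(77.89)] [ 403.90012928 -299.27126343    5.83839128]
```

View pics/w4.png

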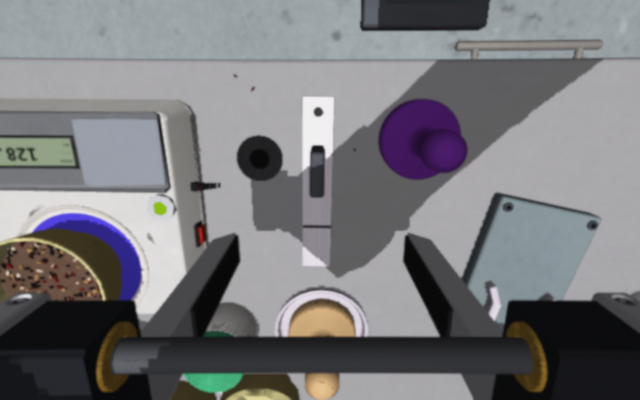

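The wrist view shows the square gauge with its fin at (317,172) and its line at (317,226). The black ring at (260,158) and the purple look-alike are close by, so I'll go in with a narrow opening. Meanwhile I'll refine the gate frame from frames I already have.

```bash
python3 - <<'E'
from h import *
for n in ('w1','top1','top0'):
    a=np.load(n+'.npz'); c=a['c']; col=a['col'].astype(int); p=c.reshape(-1,3); g=col.reshape(-1,3).sum(1)/3
    near=np.hypot(p[:,0]-627,p[:,1]+85)<75
    q=p[near&(p[:,2]>75)&(p[:,2]<130)]
    z=np.percentile(q[:,2],[10,50,90,99]).round(1)
    r=cv2.minAreaRect(q[:,:2].astype(np.float32))
    k=p[near&(g<70)&(np.hypot(p[:,0]-628,p[:,1]+86)<30)&(p[:,2]>85)]
    kz=np.median(k[:,2]) if len(k) else 0
    k=k[abs(k[:,2]-kz)<5]
    print(n,'head',z,[np.round(x,1) for x in r],'knob',len(k),k.mean(0).round(1) if len(k) else '',[np.round(x,1) for x in cv2.minAreaRect(k[:,:2].astype(np.float32))[:2]] if len(k) else '')
    # bed: height 17..23, bluish
    C=col.reshape(-1,3); 
    b=p[(p[:,2]>16)&(p[:,2]<24)&(C[:,2]-C[:,0]>5)&(abs(p[:,0]-570)<140)&(abs(p[:,1]+70)<110)]
    # iteratively keep inside nominal rectangle
    th=np.radians(-13.6); cen=np.array([568.,-71.])
    e=np.column_stack([(b[:,:2]-cen)@[np.cos(th),np.sin(th)],(b[:,:2]-cen)@[-np.sin(th),np.cos(th)]])
    e=e[(abs(e[:,0])<120)&(abs(e[:,1])<70)]; 
    # edges: for bins along x, min and max of y
    L=[];U=[];X=[]
    for x in np.arange(-95,95,10):
        s=e[(e[:,0]>=x)&(e[:,0]<x+10),1]
        if len(s)>8: X.append(x+5);L.append(s.min());U.append(s.max())
    print('  y edges fit',np.polyfit(X,L,1).round(3),np.polyfit(X,U,1).round(3),'x range med',np.median([e[(e[:,1]>=y)&(e[:,1]<y+8),0].min() for y in range(-45,40,8)]).round(1),len(e))
plan(425,-298,18,0)
E
```

```text
w1 head [ 79.3  81.6 102.8 104. ] [array([627.7, -85.2]), array([111.5,  37. ]), np.float64(77.0)] knob 529 [625.5 -85.1 102.5] [array([626.7, -85.6]), array([31.6, 32.5])]
  y edges fit [ 1.9000e-02 -5.6065e+01] [ 0.171 44.016] x range med -102.7 4508
top1 head [ 91.  104.5 105.8 105.9] [array([ 640.8, -104.5]), array([36.3,  2.7]), np.float64(80.3)] knob 5 [642.9 -92.4 104.7] [array([643.2, -92.7]), array([11.8,  2.4])]Traceback (most recent call last):
  File "<stdin>", line 24, in <module>
    raise TypeError("expected non-empty vector for x")
TypeError: expected non-empty vector for x
```

```bash
python3 -m crank '0.3 0.0135 -0.0025 0.02 0 0 0; 0.3 0.0135 -0.0025 0.05 0 0 0; 0.3 0.0135 -0.0025 0.075 0 0 0; 0.3 0.0135 -0.0025 0.09 0 0 0; 0.3 0.0135 -0.0025 0.09 0 0 0; 0.3 0.0135 -0.0025 0.09 0 0 0'; python3 - <<'E'
from h import *
s=env.read_state(); print(s['finger_gap']); plan(425,-298,18,0,s)
E
```

```text
clock: 9.0
position: [425.3, -298.4, 95.5]
eef_rot: [0.002, -3.142, 0.001]
wrist_force: [1.2, -0.5, 0.1]
finger_gap: 49.1
grip_force: 0.0
49.062974441707276
shift [0.0003 0.0004 0.0775] turn [-0.0002 -0.      0.0005] dist 77.5 deg 0.1
```

```bash
python3 -m crank '0.3 0 0 0.005 0 0 0; 0.3 0 0 0.01 0 0 0; 0.3 0 0 0.03 0 0 0; 0.3 0 0 0.05 0 0 0; 0.3 0 0 0.065 0 0 0; 0.3 0 0 0.0775 0 0 0; 0.3 0 0 0.0775 0 0 0; 0.3 0 0 0.0775 0 0 0; 0 0 0 0.0775 0 0 0; 0 0 0 0.0775 0 0 0; 0 0 0 0.0775 0 0 0; 0 0 0 0.0775 0 0 0'; python3 -m crank '0 0 0 0 0 0 0; 0 0 0 -0.01 0 0 0; 0 0 0 -0.03 0 0 0; 0 0 0 -0.06 0 0 0; 0 0 0 -0.1 0 0 0; 0 0 0 -0.14 0 0 0; 0 0 0 -0.14 0 0 0; 0 0 0 -0.14 0 0 0'; python3 - <<'E'
from h import *
f=cam('top'); c=cloud(f); np.savez('top2.npz',c=c,col=f['color'])
f=cam('side'); np.savez('side2.npz',c=cloud(f),col=f['color'])
t=np.load('top2.npz'); 
a=cv2.resize(t['col'][130:275,310:450],(480,497),interpolation=cv2.INTER_CUBIC)
b=cv2.resize(f['color'][180:330,230:350],(320,400),interpolation=cv2.INTER_CUBIC); b=np.vstack([b,np.zeros((97,320,3),np.uint8)])
save(np.hstack([a,b]),'c5.png'); print(env.read_state()['position'])
E
```

```text
clock: 10.2
position: [425.2, -298.4, 18.1]
eef_rot: [-0.002, 3.141, -0.001]
wrist_force: [-0.1, -0.3, 7.2]
finger_gap: 13.9
grip_force: 30.0
clock: 11.0
position: [425.0, -297.8, 158.2]
eef_rot: [-0.002, 3.14, -0.0]
wrist_force: [0.2, 0.2, -1.7]
finger_gap: 13.8
grip_force: 29.9
[ 424.28474039 -297.54681149  156.68889178]
```

View pics/c5.png

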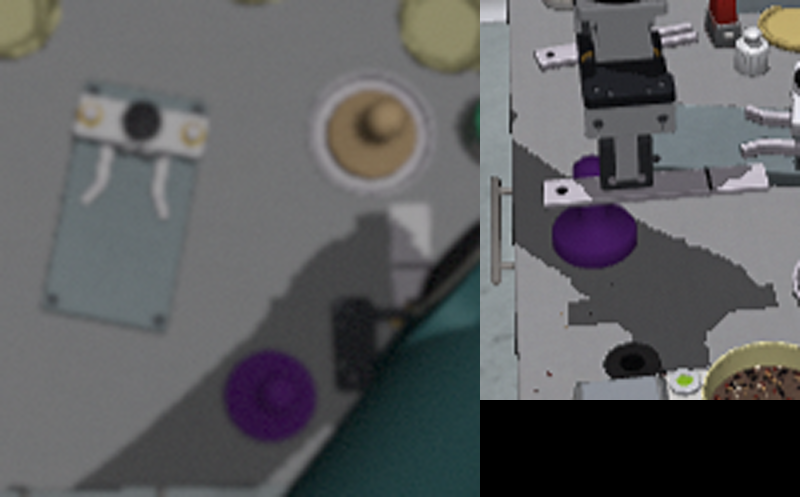

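The crop shows the gauge held level, the tamper centred in the dish at (372,135), and the whole bed visible. Bed corners are at about (45,310), (165,330), (88,82) and (207,102); the knob is at (143,121). I'll compute the gate frame from these.

```bash
python3 - <<'E'
from h import *
f=cam('top'); s=480/140; g=lambda x,y,z: ray(f,310+(x+.5)/s-.5,130+(y+.5)/s-.5,z)[:2]
cs=[g(45,310,20),g(165,330,20),g(207,102,20),g(88,82,20)]
for c in cs: print(c.round(1))
r=cv2.minAreaRect(np.array(cs,np.float32)); print(r)
ax=(cs[2]+cs[3]-cs[0]-cs[1])/2; yaw=np.arctan2(ax[1],ax[0]); print('yaw',np.degrees(yaw),'len',np.hypot(*ax))
d=np.array([np.cos(yaw),np.sin(yaw)]); cen=np.mean(cs,0); print('origin from bed',cen+40*d)
print('origin from knob',g(143,121,103)-20*d, 'knob',g(143,121,103))
# subpixel bed mask & cross head (bright) from image
t=np.load('top2.npz'); col=t['col'].astype(int)[130:240,310:375]; c=t['c'][130:240,310:375]
print('bed col',col[90,20],'table',col[100,3])
def obj(mask,z):
    n,l,st,_=cv2.connectedComponentsWithStats(mask.astype(np.uint8)); i=1+np.argmax(st[1:,4]); v,u=np.where(l==i)
    return np.array([ray(f,uu+310,vv+130,z)[:2] for uu,vv in zip(u,v)],np.float32)
m=(col[...,2]-col[...,0]>12); P=obj(m,20); print('bed mask',len(P),cv2.minAreaRect(P))
m=(col.sum(-1)>480); P=obj(m,90); print('head mask',len(P),cv2.minAreaRect(P))
E
```

```text
[ 4.799e+02 -1.000e-01]
[ 459.6 -104.6]
[ 661.7 -148.6]
[682.7 -43.3]
((570.7831420898438, -74.37931823730469), (107.43067169189453, 208.78953552246094), 77.9848403930664)
yaw -12.157857193424116 len 207.08309975929683
origin from bed [610.07139882 -82.57936616]
origin from knob [609.95729855 -83.06430983] knob [629.50871987 -87.27642623]
bed col [ 98 106 109] table [110 111 112]
bed mask 11 ((512.238037109375, -92.30329132080078), (22.523574829101562, 10.934635162353516), 54.80498504638672)Traceback (most recent call last):
  File "<stdin>", line 16, in <module>
  File "<stdin>", line 13, in obj
    return _wrapfunc(a, 'argmax', axis=axis, out=out, **kwds)
    return bound(*args, **kwds)
ValueError: attempt to get argmax of an empty sequence
```

```bash
python3 - <<'E'
from h import *
plan(433,-42.7,157,-12.6)
E
```

```text
shift [-0.0091  0.2549 -0.0004] turn [ 0.0002 -0.0009  0.1055] dist 255.1 deg 12.7
```

```bash
python3 -m crank '0 0 0.02 0 0 0 0.01; 0 -0.002 0.05 0 0 0 0.025; 0 -0.003 0.08 0 0 0 0.04; 0 -0.004 0.11 0 0 0 0.055; 0 -0.005 0.14 0 0 0 0.07; 0 -0.006 0.17 0 0 0 0.085; 0 -0.007 0.2 0 0 0 0.1; 0 -0.008 0.225 0 0 0 0.1055; 0 -0.009 0.245 0 0 0 0.1055; 0 -0.009 0.255 0 0 0 0.1055; 0 -0.009 0.255 0 0 0 0.1055; 0 -0.009 0.255 0 0 0 0.1055'; python3 - <<'E'
from h import *
plan(433,-42.7,55,-12.6)
E
```

```text
clock: 12.35
position: [433.3, -44.0, 157.2]
eef_rot: [-0.346, -3.122, 0.001]
wrist_force: [-0.3, -1.2, -1.8]
finger_gap: 13.9
grip_force: 29.9
shift [0.0005 0.0012 0.1022] turn [-0.0003 -0.0002 -0.0003] dist 102.2 deg 0.1
```

```bash
python3 -m crank '0 0 0.001 0.02 0 0 0; 0 0 0.001 0.045 0 0 0; 0 0 0.001 0.07 0 0 0; 0 0 0.001 0.09 0 0 0; 0 0 0.001 0.1 0 0 0; 0 0 0.001 0.1 0 0 0; 0 0 0.001 0.1 0 0 0'; python3 - <<'E'
from h import *
s=env.read_state(); print(s['position'],s['wrist_force'])
f=cam('wrist'); t=cam('top'); sd=cam('side')
for n,x in (('wrist',f),('top',t),('side',sd)): np.savez(n+'3.npz',c=cloud(x),col=x['color'])
a=cv2.resize(t['color'][135:255,310:390],(400,600),interpolation=cv2.INTER_CUBIC)
b=cv2.resize(f['color'][60:360,220:420],(400,600),interpolation=cv2.INTER_CUBIC)
save(np.hstack([a,b]),'c6.png')
E
```

```text
clock: 13.05
position: [434.1, -42.7, 58.1]
eef_rot: [0.346, 3.122, -0.0]
wrist_force: [0.6, -0.5, -2.1]
finger_gap: 14.1
grip_force: 29.9
[434.06772262 -42.68084441  58.05324558] [ 0.58364639 -0.46851754 -2.12977481]
```

View pics/c6.png

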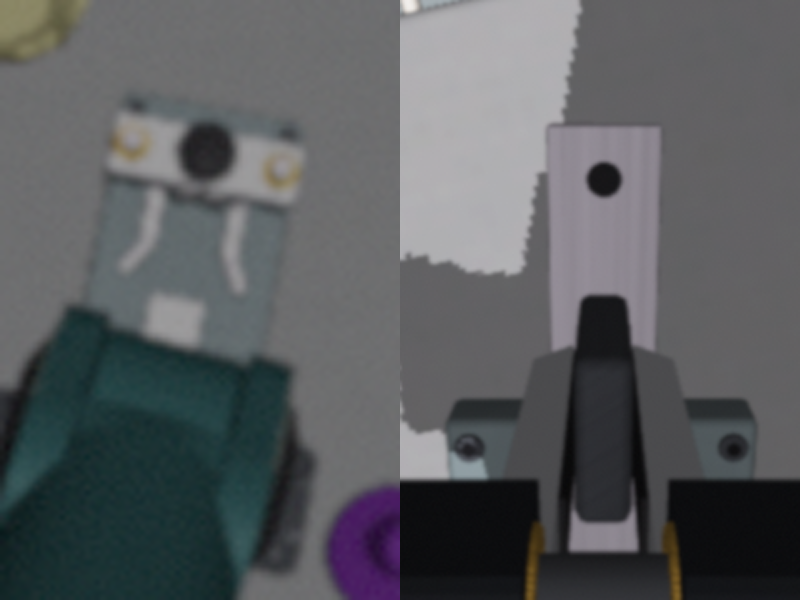

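The left crop shows the blade tip middle at (178,298), in line with the cheeks' middle at (196,200). The right crop shows bed screws at (468,447) and (733,447) and the blade mid column at 604, parallel to the bed. I'll compute the lateral offset and the line-to-gate distance.

```bash
python3 - <<'E'
from h import *
f=cam('wrist'); t=cam('top'); s=env.read_state()
zb=s['position'][2]-18.1
W=lambda x,y,z: ray(f,220+x/2-.25,60+y/2-.25,z)[:2]
T=lambda x,y,z: ray(t,310+x/5-.4,135+y/5-.4,z)[:2]
yaw=np.radians(-12.6); d=np.array([np.cos(yaw),np.sin(yaw)]); n=np.array([-d[1],d[0]])
O=np.array([608.7,-82]); loc=lambda p:np.round([(p-O)@d,(p-O)@n],1)
print('W screws',loc(W(468,447,20)),loc(W(733,447,20)))
print('W bed front corners',loc(W(449,402,20)),loc(W(754,402,20)))
print('W hole',loc(W(604,180,zb+6)),'rear edge L/R',loc(W(547,126,zb+6)),loc(W(661,126,zb+6)))
print('W fin rear/front top',loc(W(603,297,zb+56)),loc(W(603,520,zb+56)))
print('T tip',loc(T(152,292,zb+6)),loc(T(205,303,zb+6)))
print('T knob',loc(T(206,152,103)),'T head front bottom corners',loc(T(107,174,85)),loc(T(298,206,85)))
print('T cheeks at gate inner',loc(T(164,192,34)),loc(T(226,204,34)))
print('T screws far',loc(T(137,103,20)),loc(T(290,132,20)))
print('TCP',loc(s['position'][:2]),s['position'],f['cx'],t['cx'])
c=np.load('top3.npz')['c'].reshape(-1,3)
q=c[(abs(c[:,0]-628)<60)&(abs(c[:,1]+86)<75)]
l=np.column_stack([(q[:,:2]-O)@d,(q[:,:2]-O)@n,q[:,2]])
h=l[(l[:,2]>70)&(l[:,2]<98)]; print('head z,x,y range',np.percentile(h[:,2],[5,50,95]).round(1),np.percentile(h[:,0],[1,5,95,99]).round(1),np.percentile(h[:,1],[1,99]).round(1))
k=l[l[:,2]>99]; print('knob',len(k),k.mean(0).round(1),k.min(0).round(1),k.max(0).round(1))
E
```

```text
W screws [-134.    96.9] [-134.3  190.1]
W bed front corners [-151.7   88.4] [-152.   193.5]
W hole [-233.5  114.2] rear edge L/R [-248.3   96.3] [-248.1  127. ]
W fin rear/front top [-215.8   88.9] [-159.5   98. ]
T tip [-56.7  16.4] [-57.2 -15.7]
T knob [21.   0.9] T head front bottom corners [ 0.8 55. ] [  3.6 -57.5]
T cheeks at gate inner [ 6.1 21. ] [  6.1 -17. ]
T screws far [59.7 47.9] [ 59.9 -47.1]
TCP [-179.    1.] [434.18085152 -42.00868966  58.09481552] 321.23842310830844 326.14912902780486
head z,x,y range [75.1 81.5 93.6] [ 2.5  3.2 36.6 38.7] [-55.6  53.9]
knob 112 [ 20.1  -1.1 103.9] [  2.5 -49.8  99.2] [ 36.9  38.2 111.8]
```

```bash
python3 - <<'E'
from h import *
f=cam('wrist'); s=env.read_state(); zb=s['position'][2]-18.1
W=lambda x,y,z: ray(f,220+(x-400)/2-.25,60+y/2-.25,z)[:2]
yaw=np.radians(-12.6); d=np.array([np.cos(yaw),np.sin(yaw)]); n=np.array([-d[1],d[0]])
O=np.array([608.7,-82]); loc=lambda p:np.round([(p-O)@d,(p-O)@n],1)
print('W screws',loc(W(468,447,20)),loc(W(733,447,20)))
print('W bed front corners',loc(W(449,402,20)),loc(W(754,402,20)))
print('W hole',loc(W(604,180,zb+6)),'rear edge L/R',loc(W(547,126,zb+6)),loc(W(661,126,zb+6)))
print('W fin rear/front top',loc(W(603,297,zb+56)),loc(W(603,520,zb+56)))
plan(434,-42.4,40.5,-12.6)
E
```

```text
W screws [-134.4  -46. ] [-134.3   48.8]
W bed front corners [-152.2  -51.7] [-152.    55.2]
W hole [-234.     2.7] rear edge L/R [-248.9  -12.9] [-248.8   18.3]
W fin rear/front top [-216.1    2.3] [-159.5    2.3]
shift [-0.     -0.0004  0.0175] turn [0.0002 0.0004 0.0001] dist 17.5 deg 0.1
```

```bash
python3 -m crank '0 0 -0.0005 0.008 0 0 0; 0 0 -0.0005 0.015 0 0 0; 0 0 -0.0005 0.018 0 0 0; 0 0 -0.0005 0.018 0 0 0; 0 -0.01 -0.0005 0.018 0 0 0; 0 -0.02 -0.0005 0.018 0 0 0; 0 -0.03 -0.0005 0.018 0 0 0; 0 -0.04 -0.0005 0.018 0 0 0; 0 -0.05 -0.0005 0.018 0 0 0; 0 -0.06 -0.0005 0.018 0 0 0; 0 -0.06 -0.0005 0.018 0 0 0; 0 -0.06 -0.0005 0.018 0 0 0'; python3 - <<'E'
from h import *
s=env.read_state(); O=np.array([608.7,-82]);yaw=np.radians(-12.6); d=np.array([np.cos(yaw),np.sin(yaw)]); n=np.array([-d[1],d[0]])
r=s['position'][:2]-O; print('local',r@d,r@n); plan(0,0,0,-12.6,s)
E
```

```text
clock: 14.55
position: [492.0, -55.8, 39.3]
eef_rot: [-0.345, -3.122, 0.0]
wrist_force: [-0.4, -0.7, -2.3]
finger_gap: 13.9
grip_force: 29.9
local -119.60223555448898 0.10193762862013789
shift [ 0.4923 -0.053   0.0395] turn [-0.0001 -0.0002 -0.0001] dist 496.7 deg 0.0
```

```bash
python3 -m crank '0 -0.01 0 0 0 0 0; 0 -0.02 0 0 0 0 0; 0 -0.03 0 0 0 0 0; 0 -0.04 0 0 0 0 0; 0 -0.048 0 0 0 0 0; 0 -0.048 0 0 0 0 0; 0 -0.048 0 0.001 0 0 0; 0 -0.048 0 0.0015 0 0 0; 0 -0.048 0 0.0015 0 0 0; 0 -0.048 0 0.0015 0 0 0; 0 -0.048 0 0.0015 0 0 0; 0 -0.048 0 0.0015 0 0 0'; python3 - <<'E'
from h import *
s=env.read_state(); O=np.array([608.7,-82]);yaw=np.radians(-12.6); d=np.array([np.cos(yaw),np.sin(yaw)]); n=np.array([-d[1],d[0]])
r=s['position'][:2]-O; print('local',r@d,r@n); plan(0,0,0,-12.6,s)
t=cam('top'); c=cloud(t).reshape(-1,3); l=np.column_stack([(c[:,:2]-O)@d,(c[:,:2]-O)@n,c[:,2]])
k=l[(np.hypot(l[:,0]-20,l[:,1])<25)&(l[:,2]>98)]; print('knob',len(k),np.median(k[:,2]) if len(k) else '')
E
```

```text
clock: 15.75
position: [538.8, -66.2, 38.1]
eef_rot: [-0.345, -3.122, -0.0]
wrist_force: [-4.4, -0.5, 6.7]
finger_gap: 13.6
grip_force: 30.0
local -71.64011958871 0.17311756299012132
shift [ 0.5403 -0.053   0.0382] turn [-0.     -0.0001 -0.0001] dist 544.2 deg 0.0
knob 0
```

```bash
python3 -m crank '0.4 0 0 0 0 0 0; 0.4 0 0 0 0 0 0; 0.4 0 0 0 0 0 0; 0.4 0 0 -0.02 0 0 0; 0.4 0 0 -0.05 0 0 0; 0.4 0 0 -0.09 0 0 0; 0.4 0.02 0 -0.13 0 0 0; 0.4 0.05 0 -0.17 0 0 0; 0.6 0.07 0 -0.2 0 0 0; 1 0.07 0 -0.22 0 0 0; 1 0.07 0 -0.22 0 0 0; 1 0.07 0 -0.22 0 0 0'; python3 - <<'E'
from h import *
f=cam('wrist'); t=cam('top'); np.savez('w5.npz',c=cloud(f),col=f['color'])
O=np.array([608.7,-82]);yaw=np.radians(-12.6); d=np.array([np.cos(yaw),np.sin(yaw)]); n=np.array([-d[1],d[0]])
def proj(F,p):
    T=np.linalg.inv(np.array(F['cam_to_world'])); q=T[:3,:3]@p+T[:3,3]; q=np.array([q[0],-q[1],-q[2]])
    return cv2.projectPoints(q.reshape(1,3),np.zeros(3),np.zeros(3),F['K'],np.array(F['dist'],float))[0][0,0]
def prof(F,y,z,xs):
    g=cv2.cvtColor(F['color'],cv2.COLOR_RGB2GRAY).astype(np.float32); o=[]
    for x in xs:
        u,v=proj(F,np.array([*(O+x*d+y*n),z])); o.append(cv2.getRectSubPix(g,(1,1),(float(u),float(v)))[0,0])
    return np.array(o).astype(int)
xs=np.arange(-40,14,1.)
print(xs[0])
for y in (-9,0,9): print('W y',y,prof(f,y,26,xs).tolist())
for y in (-9,0,9): print('T y',y,prof(t,y,26,xs).tolist())
ys=np.arange(-26,27,1.)
def lat(F,x,z):
    g=cv2.cvtColor(F['color'],cv2.COLOR_RGB2GRAY).astype(np.float32)
    return [int(cv2.getRectSubPix(g,(1,1),tuple(map(float,proj(F,np.array([*(O+x*d+y*n),z])))))[0,0]) for y in ys]
for x in (-110,-35,-20): print('lat',x,lat(f,x,26))
for nm,F in (('w',f),('t',t)):
    c=cloud(F).reshape(-1,3); l=np.column_stack([(c[:,:2]-O)@d,(c[:,:2]-O)@n,c[:,2]]); 
    fin=l[(abs(l[:,0]+70)<35)&(abs(l[:,1])<15)&(l[:,2]>70)&(l[:,2]<85)]; k=l[(np.hypot(l[:,0]-20,l[:,1])<25)&(l[:,2]>97)]
    print(nm,'fin',len(fin),[np.round(a,1) for a in cv2.minAreaRect(fin[:,:2].astype(np.float32))],'knob',len(k),[np.round(a,1) for a in cv2.minAreaRect(k[:,:2].astype(np.float32))],np.median(k[:,2]))
E
```

```text
clock: 17.0
position: [470.8, -50.7, 257.9]
eef_rot: [0.344, 3.122, 0.001]
wrist_force: [0.2, -0.3, 0.2]
finger_gap: 66.4
grip_force: 0.0
-40.0
W y -9 [127, 128, 129, 134, 152, 175, 201, 214, 220, 222, 224, 226, 227, 227, 227, 227, 227, 226, 227, 227, 227, 227, 227, 227, 226, 226, 226, 226, 226, 226, 226, 225, 225, 221, 211, 189, 148, 113, 98, 116, 133, 139, 136, 131, 126, 115, 103, 92, 86, 83, 83, 83, 83, 83]
W y 0 [44, 45, 44, 44, 44, 44, 44, 43, 44, 49, 70, 108, 155, 197, 217, 226, 227, 228, 228, 228, 228, 228, 227, 227, 227, 227, 227, 227, 227, 227, 227, 226, 226, 223, 213, 190, 150, 116, 104, 125, 144, 149, 143, 135, 127, 116, 105, 93, 87, 84, 83, 83, 82, 82]
W y 9 [141, 149, 153, 154, 153, 153, 154, 157, 164, 174, 188, 201, 214, 221, 225, 226, 226, 226, 226, 226, 226, 226, 226, 226, 226, 226, 226, 226, 226, 226, 226, 225, 225, 223, 215, 196, 156, 121, 104, 122, 139, 141, 136, 131, 126, 116, 105, 93, 86, 82, 82, 82, 82, 82]
T y -9 [67, 66, 65, 65, 64, 64, 64, 64, 63, 62, 61, 62, 62, 62, 61, 61, 60, 60, 59, 58, 58, 58, 58, 57, 57, 56, 56, 57, 57, 57, 55, 54, 53, 53, 54, 53, 53, 5
[... 906 characters left out ...]
43, 42, 41, 41, 48, 67, 103, 153, 191, 215, 224, 225, 224, 216, 198, 168, 150, 142, 140, 136, 126, 113, 99, 92, 111]
lat -20 [225, 226, 226, 224, 214, 194, 160, 137, 130, 138, 155, 178, 201, 219, 225, 226, 227, 227, 227, 227, 226, 226, 227, 228, 228, 228, 228, 228, 228, 229, 229, 228, 227, 226, 226, 226, 226, 226, 226, 226, 225, 218, 202, 172, 152, 142, 144, 163, 187, 208, 220, 223, 224]
w fin 429 [array([-73.1,   2. ]), array([43.3, 12.8]), np.float64(0.2)] knob 694 [array([18.5,  1. ]), array([35. , 34.3]), np.float64(69.7)] 102.51793988266922
t fin 0 [array([0., 0.]), array([0., 0.]), np.float64(0.0)] knob 113 [array([21.4, -1. ]), array([30.6, 31.9]), np.float64(10.6)] 103.54604385315065
```

The wrist profile puts the line centre at about x = -3 and the gate front between -1.5 and 0 in the same frame. The gauge is therefore in, but about 2 mm short. It is well centred sideways (blade +0.9, channel +0.5), so I'll regrip and nudge it 2 mm.

```bash
python3 - <<'E'
from h import *
plan(538.8,-66.2,90,-12.6); plan(538.8,-66.2,39.5,-12.6)
E
python3 -m crank '0.35 0 0 0 0 0 0; 0.35 -0.02 0 0.04 0 0 0; 0.35 -0.045 0 0.08 0 0 0; 0.35 -0.069 0 0.12 0 0 0; 0.35 -0.069 0 0.14 0 0 0; 0.35 -0.069 0 0.14 0 0 0; 0.35 -0.069 0 0.14 0 0 0'; python3 - <<'E'
from h import *
s=env.read_state(); plan(538.8,-66.2,39.5,-12.6,s)
E
```

```text
shift [-7.03e-02  1.00e-04  1.67e-01] turn [-0.0004 -0.0006 -0.    ] dist 181.2 deg 0.1
shift [-7.030e-02  1.000e-04  2.175e-01] turn [-0.0004 -0.0006 -0.    ] dist 228.6 deg 0.1
clock: 17.8
position: [537.8, -66.3, 118.2]
eef_rot: [-0.346, -3.122, 0.001]
wrist_force: [-0.2, -0.0, -0.0]
finger_gap: 32.8
grip_force: 0.0
shift [-0.001   0.0004  0.0787] turn [-0.0003 -0.0004 -0.0003] dist 78.7 deg 0.1
```

```bash
python3 -m crank '0.35 -0.001 0 0.02 0 0 0; 0.35 -0.001 0 0.045 0 0 0; 0.35 -0.001 0 0.065 0 0 0; 0.35 -0.001 0 0.078 0 0 0; 0.35 -0.001 0 0.078 0 0 0; 0.35 -0.001 0 0.078 0 0 0; 0 -0.001 0 0.078 0 0 0; 0 -0.001 0 0.078 0 0 0; 0 -0.001 0 0.078 0 0 0; 0 -0.001 0 0.078 0 0 0'; python3 -m crank '0 -0.001 0 0 0 0 0; 0 -0.002 0 0 0 0 0; 0 -0.002 0 0 0 0 0; 0 -0.002 0 0 0 0 0; 0 -0.002 0 0 0 0 0'
```

```text
clock: 18.8
position: [539.4, -66.2, 40.6]
eef_rot: [0.345, 3.122, 0.0]
wrist_force: [-2.3, 0.4, 8.7]
finger_gap: 14.2
grip_force: 30.0
clock: 19.3
position: [539.6, -66.2, 40.4]
eef_rot: [-0.344, -3.12, -0.002]
wrist_force: [-14.9, 3.7, 22.4]
finger_gap: 13.4
grip_force: 30.0
```

Pressing down created friction, so I'll relieve z slightly and let the nudge complete.

```bash
python3 -m crank '0 0 0 -0.001 0 0 0; 0 0 0 -0.0015 0 0 0; 0 0 0 -0.0015 0 0 0; 0 0 0 -0.0015 0 0 0; 0 0 0 -0.0015 0 0 0'
```

```text
clock: 19.8
position: [541.0, -66.6, 41.4]
eef_rot: [-0.345, -3.123, 0.0]
wrist_force: [-0.4, 0.8, -2.6]
finger_gap: 14.0
grip_force: 30.0
```

```bash
python3 -m crank '0 0 0 0.0004 0 0 0; 0 0 0 0.0007 0 0 0; 0 0 0 0.0008 0 0 0; 0 0 0 0.0008 0 0 0; 0.4 0 0 0.0008 0 0 0; 0.4 0 0 0.0008 0 0 0; 0.4 0 0 0 0 0 0; 0.4 0 0 -0.03 0 0 0; 0.4 0 0 -0.07 0 0 0; 0.4 0.02 0 -0.11 0 0 0; 0.4 0.05 0 -0.15 0 0 0; 0.4 0.07 0 -0.19 0 0 0'; python3 -m crank '0.4 0 0 -0.03 0 0 0;0.4 0 0 -0.03 0 0 0;0.4 0 0 -0.03 0 0 0'
cat > prof.py <<'E'
from h import *
f=cam('wrist')
O=np.array([608.7,-82]);yaw=np.radians(-12.6); d=np.array([np.cos(yaw),np.sin(yaw)]); n=np.array([-d[1],d[0]])
g=cv2.cvtColor(f['color'],cv2.COLOR_RGB2GRAY).astype(np.float32)
def S(x,y,z):
    p=np.array([*(O+x*d+y*n),z]); T=np.linalg.inv(np.array(f['cam_to_world'])); q=T[:3,:3]@p+T[:3,3]; q=np.array([[q[0],-q[1],-q[2]]])
    u,v=cv2.projectPoints(q,np.zeros(3),np.zeros(3),f['K'],np.array(f['dist'],float))[0][0,0]; return int(cv2.getRectSubPix(g,(1,1),(float(u),float(v)))[0,0])
for y in (-9,0,9): print('from -12:',[S(x,y,26) for x in np.arange(-12,14,1.)])
for x in (-110,-20): print('lat',x,[S(x,y,26) for y in np.arange(-24,25,1.)])
c=cloud(f).reshape(-1,3); l=np.column_stack([(c[:,:2]-O)@d,(c[:,:2]-O)@n,c[:,2]])
fin=l[(abs(l[:,0]+70)<35)&(abs(l[:,1])<15)&(l[:,2]>70)&(l[:,2]<85)]; k=l[(np.hypot(l[:,0]-20,l[:,1])<25)&(l[:,2]>85)]; 
print('fin',[np.round(a,1) for a in cv2.minAreaRect(fin[:,:2].astype(np.float32))],fin[:,2].mean())
k=k[k[:,2]>k[:,2].max()-8]; print('knob',len(k),[np.round(a,1) for a in cv2.minAreaRect(k[:,:2].astype(np.float32))],np.median(k[:,2]))
s=env.read_state(); K=O+20*d; plan(K[0],K[1],135,-12.6,s)
E
python3 prof.py
```

```text
clock: 21.0
position: [471.0, -51.4, 232.6]
eef_rot: [-0.346, -3.122, 0.0]
wrist_force: [0.8, 0.7, 0.8]
finger_gap: 37.4
grip_force: 0.0
clock: 21.3
position: [472.8, -51.1, 261.7]
eef_rot: [0.344, 3.122, 0.001]
wrist_force: [0.1, 0.1, -0.6]
finger_gap: 37.5
grip_force: 0.0
from -12: [226, 225, 226, 226, 226, 225, 223, 220, 201, 170, 124, 95, 89, 105, 118, 124, 123, 111, 100, 89, 85, 83, 83, 84, 84, 83]
from -12: [227, 227, 227, 227, 227, 226, 224, 222, 203, 172, 127, 98, 90, 106, 118, 124, 123, 112, 101, 90, 86, 84, 83, 82, 82, 82]
from -12: [225, 225, 226, 225, 225, 225, 223, 220, 202, 171, 127, 97, 89, 105, 117, 123, 122, 112, 101, 90, 85, 82, 82, 81, 81, 82]
lat -110 [81, 81, 81, 81, 81, 81, 82, 83, 87, 101, 117, 130, 136, 136, 134, 134, 133, 133, 134, 135, 136, 136, 136, 136, 135, 134, 134, 133, 133, 132, 131, 131, 132, 132, 131, 130, 129, 129, 129, 126, 118, 105, 87, 81, 80, 81, 81, 82, 82]
lat -20 [226, 223, 214, 194, 160, 136, 127, 134, 147, 170, 195, 217, 225, 226, 226, 226, 226, 227, 227, 227, 227, 227, 227, 227, 227, 228, 228, 229, 229, 228, 227, 226, 226, 226, 226, 226, 226, 226, 225, 221, 206, 178, 155, 141, 148, 168, 190, 211, 220]
fin [array([-71.3,   2.2]), array([12.9, 43.6]), np.float64(89.9)] 75.17288692654166
knob 695 [array([19.2,  0.9]), array([33.7, 35.4]), np.float64(89.8)] 102.52360363453346
shift [-0.1597 -0.0003  0.1259] turn [-0.     -0.0002  0.    ] dist 203.3 deg 0.0
```

The line is now about 0.5 mm from the gate front. Next I'll close the fingers and go over the knob.

```bash
python3 -m crank '0 -0.03 0 0 0 0 0; 0 -0.07 0 0 0 0 0; 0 -0.11 0.0005 0.02 0 0 0; 0 -0.14 0.0005 0.05 0 0 0; 0 -0.159 0.0005 0.08 0 0 0; 0 -0.159 0.0005 0.11 0 0 0; 0 -0.159 0.0005 0.13 0 0 0; 0 -0.159 0.0005 0.14 0 0 0; 0 -0.159 0.0005 0.145 0 0 0; 0 -0.159 0.0005 0.145 0 0 0; 0 -0.159 0.0005 0.145 0 0 0'; python3 - <<'E'
from h import *
O=np.array([608.7,-82]);yaw=np.radians(-12.6); d=np.array([np.cos(yaw),np.sin(yaw)]); K=O+19.5*d+np.array([-d[1],d[0]])*0.6
plan(K[0],K[1],105,-12.6)
E
```

```text
clock: 22.45
position: [628.3, -85.6, 117.3]
eef_rot: [0.345, 3.122, 0.0]
wrist_force: [1.0, -0.2, -0.5]
finger_gap: 0.5
grip_force: 0.0
shift [ 0.0005 -0.0002  0.0123] turn [ 0.0001  0.0005 -0.    ] dist 12.3 deg 0.1
```

```bash
python3 -m crank '0 0 0 0.004 0 0 0; 0 0 0 0.008 0 0 0; 0 0 0 0.012 0 0 0; 0 0 0 0.015 0 0 0; 0 0 0 0.017 0 0 0; 0 0 0 0.019 0 0 0; 0 0 0 0.021 0 0 0; 0 0 0 0.022 0 0 0; 0 0 0 0.022 0 0 0; 0 0 0 0.022 0 0 0'; python3 -m crank '0 0 0 0.001 0 0 0; 0 0 0 0.002 0 0 0; 0 0 0 0.0025 0 0 0; 0 0 0 0.0025 0 0 0; 0 0 0 0.0025 0 0 0'
```

```text
clock: 23.45
position: [627.9, -85.7, 94.4]
eef_rot: [-0.345, -3.122, 0.0]
wrist_force: [-0.7, -0.8, 0.7]
finger_gap: 0.7
grip_force: 0.0
clock: 23.95
position: [628.1, -85.7, 93.2]
eef_rot: [0.345, 3.122, 0.001]
wrist_force: [-8.8, 1.9, 21.7]
finger_gap: 0.0
grip_force: 10.6
```

The force reached 22 N at z 93.2, which is the expected stop. I'll rise, back off and check.

```bash
python3 -m crank '0 0 0 -0.005 0 0 0; 0 0 0 -0.03 0 0 0; 0 0 0 -0.07 0 0 0; 0 0.03 0 -0.11 0 0 0; 0 0.07 0 -0.14 0 0 0; 0 0.11 0 -0.16 0 0 0; 0 0.15 0 -0.165 0 0 0; 0 0.157 0 -0.165 0 0 0; 0 0.157 0 -0.165 0 0 0; 0 0.157 0 -0.165 0 0 0'; python3 prof.py; python3 - <<'E'
from h import *
for n in ('side','top'):
    p=cloud(cam(n)).reshape(-1,3); d=np.hypot(p[:,0]-630,p[:,1]+295)
    for z0,z1 in ((8,15),(24,30),(70,110)):
        q=p[(d<60)&(p[:,2]>z0)&(p[:,2]<z1)]
        if len(q)>10: print(n,z0,len(q),np.round(cv2.minEnclosingCircle(q[:,:2].astype(np.float32)),1) if 0 else cv2.minEnclosingCircle(q[:,:2].astype(np.float32)),q[:,2].max())
E
```

```text
clock: 24.95
position: [475.4, -51.3, 257.0]
eef_rot: [0.344, 3.122, -0.0]
wrist_force: [-0.4, -0.1, 0.4]
finger_gap: 0.4
grip_force: 0.0
from -12: [66, 66, 66, 66, 66, 66, 66, 66, 66, 66, 66, 66, 66, 66, 66, 66, 65, 66, 66, 66, 66, 66, 66, 66, 66, 66]
from -12: [56, 56, 56, 56, 56, 55, 55, 55, 51, 43, 33, 25, 21, 21, 22, 22, 23, 23, 22, 22, 22, 21, 20, 21, 22, 22]
from -12: [62, 62, 62, 61, 61, 61, 61, 61, 61, 61, 61, 61, 61, 61, 61, 61, 61, 61, 61, 61, 61, 61, 61, 60, 60, 60]
lat -110 [77, 77, 77, 77, 77, 78, 78, 79, 82, 92, 107, 123, 129, 130, 130, 128, 127, 128, 129, 130, 131, 130, 130, 130, 129, 129, 128, 128, 128, 127, 126, 126, 126, 127, 126, 125, 124, 124, 123, 120, 113, 100, 84, 78, 77, 78, 78, 78, 78]
lat -20 [66, 66, 66, 66, 66, 66, 66, 66, 66, 66, 66, 66, 66, 66, 66, 66, 66, 66, 65, 63, 56, 46, 37, 37, 57, 77, 89, 84, 59, 41, 35, 45, 56, 62, 65, 66, 66, 66, 66, 66, 66, 66, 66, 66, 66, 66, 66, 66, 66]
fin [array([-80.9,   1.8]), array([23.6, 13.7]), np.float64(0.2)] 75.02793094894403
knob 36 [array([24.2,  2.3]), array([ 1.2, 23.7]), np.float64(90.0)] 92.41186806501796
shift [-0.1566 -0.0006  0.1218] turn [-0.0004  0.     -0.0001] dist 198.4 deg 0.1
side 8 186 ((630.1181030273438, -296.33935546875), 57.630775451660156) 14.860394873552991
side 24 300 ((627.1698608398438, -297.43145751953125), 40.37039566040039) 29.992484636800214
side 70 207 ((626.7911376953125, -299.24566650390625), 18.012706756591797) 105.80156954669587
top 8 176 ((628.9448852539062, -294.7109375), 58.17643356323242) 14.895885032688057
top 24 189 ((628.6680297851562, -292.3041076660156), 38.95771789550781) 29.99861744761597
top 70 122 ((628.4461669921875, -292.6539306640625), 17.46158790588379) 106.28134277722575
```

```bash
python3 -m crank '1 0 0 0 0 0 0; 1 0 0 0 0 0 0; 1 0 0 0 0 0 0; 1 0 0 0 0 0 0; 1 0 0 0 0 0 0; 1 0 0 0 0 0 0; 1 0 0 0 0 0 0; 1 0 0 0 0 0 0'; python3 prof.py; python3 - <<'E'
from h import *
p=cloud(cam('top')).reshape(-1,3); d=np.hypot(p[:,0]-629,p[:,1]+293); q=p[d<10]; print('tamper top',np.percentile(q[:,2],[50,90,100]))
q=p[(d>28)&(d<38)]; print('foot top',np.percentile(q[:,2],[10,50,90]))
E
```

```text
clock: 25.9
position: [474.8, -51.3, 257.0]
eef_rot: [0.345, 3.123, -0.0]
wrist_force: [0.3, -0.0, 0.4]
finger_gap: 61.1
grip_force: 0.0
from -12: [227, 227, 227, 227, 227, 227, 227, 225, 215, 198, 151, 107, 69, 71, 76, 81, 83, 84, 83, 83, 83, 82, 82, 81, 81, 79]
from -12: [228, 228, 228, 228, 228, 227, 227, 225, 217, 200, 153, 109, 70, 73, 77, 83, 83, 82, 82, 82, 82, 82, 81, 80, 79, 78]
from -12: [226, 227, 227, 227, 227, 226, 226, 224, 216, 199, 153, 109, 70, 72, 76, 81, 82, 83, 83, 83, 84, 84, 84, 83, 82, 82]
lat -110 [83, 82, 82, 82, 82, 82, 82, 82, 84, 95, 110, 127, 135, 136, 136, 135, 135, 135, 135, 136, 137, 137, 137, 136, 136, 136, 135, 135, 134, 133, 133, 133, 133, 133, 133, 132, 131, 129, 129, 127, 119, 106, 89, 83, 82, 82, 83, 83, 83]
lat -20 [227, 224, 218, 197, 165, 142, 133, 138, 148, 167, 191, 216, 225, 228, 228, 228, 228, 228, 228, 228, 228, 229, 229, 229, 229, 229, 229, 230, 230, 229, 229, 228, 228, 228, 227, 227, 227, 227, 226, 222, 210, 185, 163, 148, 144, 161, 185, 208, 221]
fin [array([-71.7,   1.6]), array([42.3, 13.9]), np.float64(0.2)] 75.06291384086153
knob 681 [array([18.5,  0.9]), array([34.9, 34.6]), np.float64(29.7)] 92.21652065816562
shift [-0.1574 -0.0008  0.122 ] turn [-0.  0. -0.] dist 199.2 deg 0.0
tamper top [101.64596968 106.20798737 109.1483796 ]
foot top [20.03705253 25.24468545 29.20525489]
```

```bash
python3 -c "
from station import env
print(env.hand_in())"
```

```text
the job is handed in; nothing more can be done
None
```

The job is handed in, with no verdict returned: by my last measurements the tamper is upright in the dish, the square-ended gauge's line is about 1 mm from the gate's front face, and the gate was pushed down with 22 N until it rested on the blade (joint about 0.016).

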